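# Stop the drum sander and recover the clamp shoe from its chip well

## Task

Before reaching into the sander, press its long red stop bar fully down near the middle, so that both ends go down evenly and it stays down. Then slide the steel cover fully off the chip well, find the one loose clamp shoe on the floor of the well, take it out and lay it down gently in the blue tray. Finally slide the cover fully shut again; leave the bar down and the other things on the bench where they are.

Things in the scene. Friction and masses are not known exactly. Their poses are not given: they have to be found in the camera images.
- sander: Bench drum sander, green and grey, fixed. Origin: on the bench; it spans its own y -190 to 190 mm, x -150 to 180 mm (x away from the robot). Front, to x = 50 mm: chip well (y < 0) and closed deck (y > 0), 60 mm high. Behind: casing 70 mm high, with the red stop bar over its front edge; at x 110 to 180 mm a drum and its end blocks, up to 115 mm high.
- well_mid (a point): Centre of the floor of the open-topped, opaque chip well, at sander x = -50, y = -95 mm, 8 mm above the bench. Inside 188 mm (sander x) by 178 mm (sander y), walls 6 mm, rim 58 mm above the bench. Axes as the sander's.
- stop_bar (a joint): Angle of the red stop bar about its long hinge (along the sander's y, at x = 112 mm, 80 mm up). 0 = fully up; 0.26 rad = fully down on its stop, the bar then 12 mm lower. Starts at 0 to 0.05. About 5 N on the bar moves it; friction holds it wherever it is left (no return spring).
- bar_rock (a joint): Rocking of the red bar about its middle, rad; 0 = both ends level, positive = +y end higher. Springy, 10 N m per rad, back to 0 when let go; a press far from the middle rocks it.
- bar_mid (a point): Centre of the top face of the red stop bar (yellow patch 20 x 40 mm). The bar is 320 mm long along the sander's y, 28 mm wide, 18 mm thick. This point is at sander x = 67 mm, y = 0, 101 mm above the bench when the bar is up and 89 mm when it is fully down.
- chip_cover (a joint): Travel of the steel sliding cover, m, along the sander's +y. 0 = shut over the chip well, 0.19 = fully open, over the deck. Starts at 0 to 0.025. About 2 N slides it; it stays where it is left.
- cover_rib (a point): Centre of the dark wooden rib on the middle of the cover: 70 mm long (sander x), 12 mm thick (sander y), 66 to 90 mm above the bench; this point at 78 mm. Axes as the sander's. The cover plate is 190 x 186 x 6 mm, its upper face 66 mm above the bench. Shut, this point lies at sander x = -50, y = -95 mm, above the middle of the well.
- shoe_mid (a point): Centre of the loose clamp shoe, a dark wooden block with a brass top, 60 (its x) x 22 (its y) x 32 mm high, about 90 g. It starts upright on the well floor, hidden by the cover, within 25 mm of the well's middle in sander x and in y, yawed up to 1.2 rad from the sander; its centre is then 24 mm above the bench.
- tray: Open blue tray, fixed on the bench on one side or the other of the sander, 160 mm (its x) x 120 mm (its y) x 30 mm high, walls and floor 5 mm. Origin: centre of its underside, on the bench.
- bentbox: Bystander: open round bentwood box, 110 mm across, 75 mm high, loose. Origin: centre of its underside.
- hoop: Bystander: bentwood hoop, 110 mm across, 45 mm high, lying flat, loose. Origin: centre of its underside.
- glue: Bystander: white glue bottle with an orange cap, 56 mm across, 130 mm high, loose. Origin: centre of its underside.
Not all that is in view belongs to the job. There is more than one size of the tray; the job needs the larger.

How it is judged (in metres and radians):
On the way, in this order (a step that is already met when the one before it is completed fails the run):
1. the stop bar is fully down (within 0.025 rad of its stop) and level (value of joint stop_bar above 0.235 rad and value of joint bar_rock between -0.05 and 0.05 rad), for 0.2 s.
2. the cover is slid off the well (at least 165 of 190 mm) (value of joint chip_cover above 0.165 m), for 0.1 s.
3. the shoe is lifted out of the well (height (world z) of shoe_mid above 0.072 m), for 0.1 s.
4. the shoe lies in the tray, released (x of shoe_mid in the frame of tray between -0.072 and 0.072 m and y of shoe_mid in the frame of tray between -0.052 and 0.052 m and z of shoe_mid in the frame of tray between 0.008 and 0.03 m and contact force between the fingers and shoe below 0.1 N and linear speed of shoe below 0.03 m/s), for 0.2 s.
5. the cover is shut again (within 10 mm) (value of joint chip_cover below 0.01 m), for 0.2 s.
At the end, for the whole second after the job is handed in: The stop bar is down within 0.025 rad of its stop and level, the cover is shut within 10 mm, and the clamp shoe lies at rest in the tray, not standing on end (value of joint stop_bar above 0.235 rad and value of joint bar_rock between -0.02 and 0.02 rad and value of joint chip_cover below 0.01 m and x of shoe_mid in the frame of tray between -0.072 and 0.072 m and y of shoe_mid in the frame of tray between -0.052 and 0.052 m and z of shoe_mid in the frame of tray between 0.008 and 0.03 m and linear speed of shoe below 0.02 m/s); the robot touches nothing.
It fails at once if the stop bar is rocked: one end more than about 19 mm lower than the other (0.06 rad) (value of joint bar_rock above 0.06 rad or value of joint bar_rock below -0.06 rad).
It fails at once if the shoe is dropped from more than about 4 cm (linear speed of shoe above 0.9 m/s and contact force between anything else and shoe below 0.05 N).
It fails at once if a bystander is moved more than 20 mm (distance of any of bentbox, hoop, glue from where it was at the start of the episode above 0.02 m).
It also fails if it takes over 64 s, if anything falls off the work surface, if the arm or the gripper's body presses on something with over 40 N, if the wrist force passes 120 N, or if a joint passes its speed limit or range.

## Robot

A 7-joint arm with a two-finger parallel gripper is mounted at the origin on the work surface. World frame = base frame: x ahead of the robot, y to its left, z up, the work surface at z = 0. Lengths are in m, angles in degrees, forces in N, time in s.
With the tool pointing down it reaches from about 0.425 to 0.875 m from the base axis. Payload 4.7 kg.
Tool frame: the origin (TCP) lies at the very end of the fingers, on their centre line; the grasp point (between the pads) lies 19 mm behind it; z points along the fingers, y is the direction in which the jaws open and shut (so a half turn about z gives the same grasp; the last joint's range is limited). The gripper opens to 87 mm and grips with 3 to 60 N. Pads are 19 mm wide; open, the fingers measure 117 mm over their backs; the gripper's body (75 mm by 190 mm) begins 51 mm behind the grasp point.
Start: joints at [77.699, 18.392, -4.016, 83.108, 1.295, 78.541, -3.26], TCP at [0.147, -0.633, 0.223] pointing down, gripper open.
Joint ranges: [-163.93, 163.93], [-17.29, 119.83], [-79.2, 71.16], [3.27, 140.29], [-89.18, 269.18], [5.43, 117.66], [-154.24, 154.24]. Speed limits (degrees/s): [147.25, 147.25, 180, 180, 180, 180, 180].

## Interface

Orientations are given as [roll, pitch, yaw] about the fixed x, y, z axes, in that order (R = Rz(yaw) Ry(pitch) Rx(roll)).
In Python, from cell import sensors, imaging, ticket gives the robot as it stands.
- The arm moves only by the tool carry_out, never from a script. Its argument "plan" is a list of rows, each an object of numbers: "fingers": the closure, from -1 (fully open) to 1 (shut); "dx", "dy", "dz": the shift along the tool's x, y, z normalised to -1 to 1, where 1 is 0.03 m; "rx", "ry", "rz": the turn, a rotation vector about the tool's x, y, z normalised to -1 to 1, where 1 is 10 degrees. A call has 1 to 12 rows; each row shifts and turns the commanded pose from where the row before left it, along the tool's axes as they then stand; what a row does not reach is not made up. A row lasts 1/8 s, in which the tool goes at most 62.5 mm and 10.7 degrees, less where a joint would pass 70% of its speed; a pose out of reach is approached as far as the arm can. A call with a number of a shift or a turn outside -1 to 1 is refused whole. A call with a gripper value outside its range is refused whole. The fingers move at their own pace and stop on an object; "force" is the grip in N (left out, the last holds). Time passes only in rows, so rows that do not move let the fingers close. It gives the time, the measured TCP pose, the force and the opening at its end, in the units of the state.
- sensors.get_obs(): the state, without advancing time (a new reading comes with each control period).
- imaging.read_camera(name): name is "side" or "top"; returns a dict with "color" (480x640x3 uint8, red, green, blue), "mtx" (3x3 intrinsics, pixels), "extrinsics" (4x4, takes a point from world to camera coordinates). Camera axes: x right, y down, z forward; pixel columns grow to the right and rows downward; lengths in m; the calibration is good to about 2 mm. A picture is of the moment at which its call begins. There is no depth.
- ticket.sign_off(): hands the job in, once; it reports no verdict.
The state is a dict: "time_s": time; "qpos": joint angles; "joint_velocities": joint speeds; "effort": joint torques, N m; "tool_pos": TCP position; "tool_rot": TCP orientation; "force": force on the tool from outside, world axes, zero at the start; "wrist_torque": the same for the moment, N m; "grip_width": finger opening in m.
Only numpy, scipy, OpenCV 4.12 (cv2) and the standard library are available. Lean on these libraries where they do the work, as an engineer would, in place of code of your own. Each camera call takes 0.05 s, during which the arm holds its last target.

## Working session

There is one attempt and no reset: what is moved stays moved. The work goes in short steps, Python scripts to look and compute and a tool call to move; the robot and the scene stay as the last step left them, time stands still between calls to the robot, and variables do not carry over. Pictures are saved under pics/ and viewed, and the job is handed in when it is done.

Besides the shell and the picture viewer there is one more tool, called after "Emit:" by a JSON object that holds its "op" and its "data". carry_out: Moves the arm, as the interface text tells. Scaled input: -1 to 1 covers 0.03 m each way for a shift and 10 degrees each way for a turn. Its arguments: {"type":"object","properties":{"plan":{"type":"array"},"force":{"type":"number"}},"required":["plan"]}

```bash
mkdir -p pics; ls; cat > h.py <<'E'
import numpy as np, cv2
from cell import sensors, imaging, ticket
def shot(n,f):
    d=imaging.read_camera(n); cv2.imwrite('pics/'+f+'.png',d['color'][:,:,::-1]); np.savez('pics/'+f+'.npz',**d); return d
def ray(d,u,v,z):
    K=np.array(d['mtx']);E=np.array(d['extrinsics']);R=E[:3,:3];t=E[:3,3]
    c=-R.T@t; r=R.T@np.linalg.inv(K)@np.array([u,v,1.]); return c+r*(z-c[2])/r[2]
def proj(d,p):
    K=np.array(d['mtx']);E=np.array(d['extrinsics']); q=K@(E[:3,:3]@np.array(p)+E[:3,3]); return q[:2]/q[2]
E
python3 - <<'E'
from h import *
for n in('side','top'):
    d=shot(n,n+'0'); E=d['extrinsics']; print(n,-E[:3,:3].T@E[:3,3],d['mtx'][0])
o=sensors.get_obs();print(o)
E
```

```text
pics
side [-0.15846273  0.60278618  0.84991773] [439.31000959   0.         327.97746521]
top [0.24734216 0.02069518 1.09272986] [483.76560536   0.         319.01086016]
{'time_s': 0.1, 'qpos': array([77.70012544, 18.43500237, -4.01433397, 83.1665162 ,  1.29528026,
       78.54090958, -3.25996302]), 'joint_velocities': array([-0.03840948, -0.12518542, -0.09190225, -0.17410826, -0.08797252,
       -0.12952625,  0.00846998]), 'effort': array([ 7.85906559e-04, -4.92570913e+01, -4.05835602e-01, -3.13398778e+01,
       -6.43277331e-02,  3.94712971e-02,  6.31667535e-05]), 'tool_pos': array([ 0.14723676, -0.63260759,  0.2215808 ]), 'tool_rot': array([-1.79902812e+02,  6.04148557e-03,  1.31083998e+01]), 'force': array([ 0.0699378 , -0.01774347,  0.11494606]), 'wrist_torque': array([ 0.03922426, -0.03656819, -0.02843758]), 'grip_width': 0.08740085823880764}
```

View pics/side0.png

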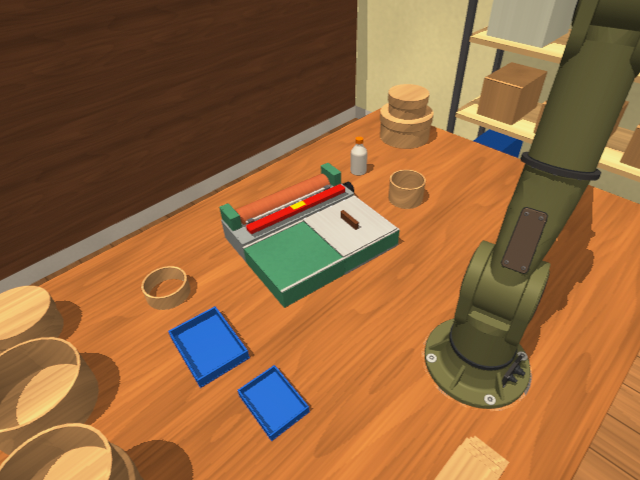

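View pics/top0.png

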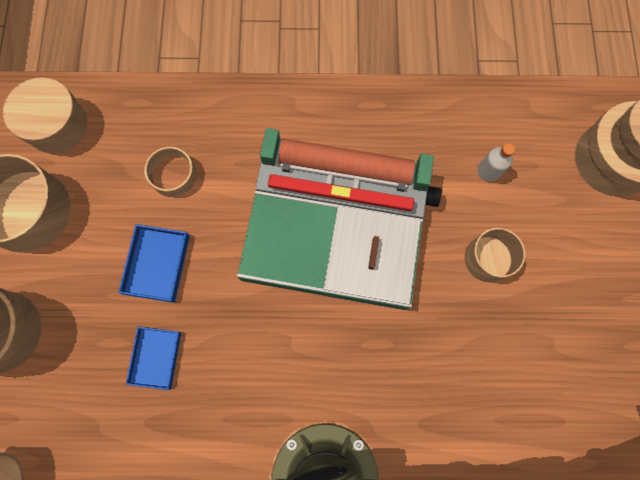

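The top view shows the red bar from (270,181) to (413,205) with its yellow patch at (341,191), the rib at (375,252), the larger tray at (155,263), the bentbox at (497,255), the hoop at (170,170) and the glue at (497,163). Next I'll measure these.

```bash
cat > m.py <<'E'
from h import *
def comps(mask,amin=30):
    n,l,s,c=cv2.connectedComponentsWithStats(mask.astype(np.uint8)); return [(s[i],c[i],l==i) for i in range(1,n) if s[i][4]>=amin]
def rect(m):
    return cv2.minAreaRect(np.argwhere(m)[:,::-1].astype(np.float32))
E
python3 - <<'E'
from m import *
for n in('top','side'):
    d=dict(np.load(f'pics/{n}0.npz')); h=cv2.cvtColor(d['color'],cv2.COLOR_RGB2HSV);H,S,V=[h[...,i].astype(int) for i in range(3)]
    print(n)
    for nm,m,z in (('red',((H<4)|(H>176))&(S>200)&(V>120),.1),('yel',(abs(H-28)<5)&(S>130)&(V>200),.1),('blue',(abs(H-110)<8)&(S>180),.03),('dark',(H<15)&(S>100)&(V<110),.09),('white',(S<40)&(V>180),.066)):
        for s,c,mm in comps(m,40):
            r=rect(mm); b=cv2.boxPoints(r)
            if nm=='dark' and s[4]>1500: continue
            print(nm,s,c.round(1),np.array(ray(d,*c,z)).round(4),[ray(d,*p,z)[:2].round(3).tolist() for p in b])
E
```

```text
top
yel [332 186  18  10 138] [340.4 190.7] [ 0.6005 -0.0313  0.1   ] [[0.595, -0.012], [0.612, -0.015], [0.606, -0.051], [0.588, -0.048]]
blue [121 227  63  66 602] [135.5 256.8] [0.4657 0.4242 0.03  ] [[0.439, 0.506], [0.581, 0.389], [0.518, 0.321], [0.38, 0.439]]
blue [171 234  18  68 203] [179.6 268.4] [0.44   0.3239 0.03  ] [[0.368, 0.339], [0.519, 0.315], [0.518, 0.308], [0.366, 0.332]]
blue [127 329  17  55 254] [135.3 356. ] [0.2496 0.4049 0.03  ] [[0.196, 0.418], [0.308, 0.404], [0.305, 0.39], [0.193, 0.404]]
blue [170 334  10  48  86] [174.5 358. ] [0.2458 0.3211 0.03  ] [[0.199, 0.328], [0.297, 0.317], [0.296, 0.313], [0.198, 0.324]]
dark [  0   0  10  57 166] [ 4.3 24.5] [1.0125 0.7619 0.09  ] [[0.932, 0.775], [1.082, 0.769], [1.078, 0.752], [0.928, 0.759]]
dark [  23   94   81   60 1387] [ 67.6 131.5] [0.7391 0.5791 0.09  ] [[0.72, 0.676], [0.848, 0.57], [0.768, 0.493], [0.645, 0.6]]
dark [612 106  28  63 878] [626.5 141.8] [ 0.7252 -0.677   0.09  ] [[0.802, -0.642], [0.814, -0.702], [0.664, -0.705], [0.653, -0.647]]
dark [585 124  13  22 123] [591.3 133.5] [ 0.7448 -0.5
[... 4052 characters left out ...]
5, 0.341], [0.179, 0.431]]
dark [341 212  17  17  93] [348.9 220.8] [ 0.4528 -0.0852  0.09  ] [[0.487, -0.078], [0.495, -0.099], [0.423, -0.092], [0.417, -0.072]]
white [263 195  45  20  56] [284.9 204.7] [ 0.6597 -0.0342  0.066 ] [[0.676, 0.037], [0.65, -0.114], [0.644, -0.11], [0.67, 0.039]]
white [ 243  196  156   96 2960] [345.3 228. ] [ 0.4583 -0.077   0.066 ] [[0.605, 0.162], [0.562, -0.31], [0.349, -0.171], [0.418, 0.227]]
white [426 354  10   8  53] [430.9 357.6] [0.0553 0.1044 0.066 ] [[0.067, 0.104], [0.054, 0.091], [0.045, 0.105], [0.058, 0.118]]
white [485 395  10  10  53] [489.3 399.2] [-0.0754  0.1045  0.066 ] [[-0.065, 0.102], [-0.078, 0.091], [-0.086, 0.107], [-0.074, 0.119]]
```

```bash
python3 - <<'E'
from m import *
d=dict(np.load(f'pics/top0.npz')); h=cv2.cvtColor(d['color'],cv2.COLOR_RGB2HSV)
for p in [(300,185),(341,191),(375,255),(372,240),(155,260),(260,240),(135,256)]: print(p,h[p[1],p[0]])
H,S,V=[h[...,i].astype(int) for i in range(3)]
roi=np.zeros(H.shape,bool)
def go(nm,m,x0,x1,y0,y1,z,a=40):
    r0=np.zeros(H.shape,bool); r0[y0:y1,x0:x1]=1
    for s,c,mm in comps(m&r0,a):
        b=cv2.boxPoints(rect(mm)); P=np.array([ray(d,*p,z)[:2] for p in b]); e=P[1:]-P[:-1]
        print(nm,s,P.mean(0).round(4),P.round(3).tolist(),np.linalg.norm(e,axis=1).round(3),np.degrees(np.arctan2(e[:,1],e[:,0])).round(1))
go('red',((H<6)|(H>174))&(S>180)&(V>150),260,425,170,215,.1)
go('blue',(abs(H-110)<12)&(S>130),110,195,215,310,.03)
go('rib',(H<20)&(S>80)&(V<160),350,400,225,280,.09)
go('rib<',(H<20)&(S>80)&(V<160),350,400,225,280,.066)
go('green',(abs(H-75)<20)&(S>80)&(V>50),235,345,190,290,.06)
E
```

```text
(300, 185) [  1 188 222]
(341, 191) [ 28 145 231]
(375, 255) [  9 147 111]
(372, 240) [ 13  35 138]
(155, 260) [109 163 202]
(260, 240) [ 70  91 145]
(135, 256) [109 183 117]
red [269 175  65  21 668] [0.6128 0.0534] [[0.613, 0.126], [0.637, 0.122], [0.612, -0.019], [0.589, -0.015]] [0.024 0.143 0.024] [ -7.6 -99.9 170.6]
red [347 189  66  20 682] [ 0.5839 -0.1173] [[0.584, -0.046], [0.608, -0.05], [0.584, -0.189], [0.56, -0.185]] [0.024 0.142 0.024] [ -9.4 -99.5 168.8]
blue [ 119  225   70   77 3936] [0.4539 0.3819] [[0.385, 0.455], [0.55, 0.434], [0.522, 0.307], [0.359, 0.332]] [0.166 0.13  0.164] [  -7.1 -102.5  171.4]
rib [369 236  10  33 180] [ 0.4673 -0.1014] [[0.433, -0.09], [0.503, -0.101], [0.502, -0.113], [0.431, -0.101]] [0.071 0.012 0.071] [ -9.4 -98.4 170.5]
rib< [369 236  10  33 180] [ 0.4725 -0.1043] [[0.437, -0.092], [0.509, -0.104], [0.508, -0.116], [0.436, -0.104]] [0.073 0.012 0.073] [ -9.4 -98.4 170.5]
green [ 239  195   98   93 6776] [0.5006 0.0832] [[0.426, 0.188], [0.607, 0.164], [0.574, -0.025], [0.395, 0.006]] [0.183 0.192 0.182] [  -7.4 -100.   170.3]
green [240 278  64  12 122] [0.4012 0.1161] [[0.411, 0.184], [0.415, 0.184], [0.392, 0.048], [0.388, 0.048]] [0.004 0.138 0.004] [ -7.5 -99.6 170.8]
```

Emit:
{"op": "carry_out", "data": {"plan": [{"fingers":1,"rz":0.753},{"fingers":1,"rz":0.753},{"fingers":1,"rz":0.753},{"fingers":1,"dx":0.483,"dy":-0.928},{"fingers":1,"dx":0.483,"dy":-0.928},{"fingers":1,"dx":0.483,"dy":-0.928},{"fingers":1,"dx":0.483,"dy":-0.928},{"fingers":1,"dx":0.483,"dy":-0.928},{"fingers":1,"dx":0.483,"dy":-0.928},{"fingers":1,"dx":0.483,"dy":-0.928},{"fingers":1,"dx":0.483,"dy":-0.928},{"fingers":1,"dx":0.483,"dy":-0.928}], "force": 20}}

```text
validation failed for argument at $.pl...
```

Emit:
{"op": "carry_out", "data": {"plan": [{"fingers":1,"dx":0.483,"dy":-0.928},{"fingers":1,"dx":0.483,"dy":-0.928},{"fingers":1,"dx":0.483,"dy":-0.928},{"fingers":1,"dx":0.483,"dy":-0.928},{"fingers":1,"dx":0.483,"dy":-0.928},{"fingers":1,"dx":0.483,"dy":-0.928},{"fingers":1,"dx":0.483,"dy":-0.928},{"fingers":1,"dx":0.483,"dy":-0.928},{"fingers":1,"dx":0.483,"dy":-0.928},{"fingers":1,"dx":0.483,"dy":-0.928},{"fingers":1,"dx":0.483,"dy":-0.928},{"fingers":1,"dx":0.483,"dy":-0.928}]}}

```text
validation failed for argument at $.pl...
```

Emit:
{"op": "carry_out", "data": {"plan": [{"fingers":1,"dx":0.483,"dy":-0.928},{"fingers":1,"dx":0.483,"dy":-0.928},{"fingers":1,"dx":0.483,"dy":-0.928},{"fingers":1}]}}

```text
validation failed for argument at $.pl...
```

Emit:
{"op": "carry_out", "data": {"plan": [{"fingers":1,"dx":0,"dy":0,"dz":0,"rx":0,"ry":0,"rz":0.753}], "force": 20}}

```text
time_s: 0.22
tool_pos: [0.1472, -0.6327, 0.2218]
tool_rot: [-179.9, 0.0, 5.4]
force: [0.2, 0.6, -1.1]
grip_width: 0.0828
```

All seven keys are needed in each row, and the first row worked.

Emit:
{"op": "carry_out", "data": {"plan": [{"fingers":1,"dx":0,"dy":0,"dz":0,"rx":0,"ry":0,"rz":0.753},{"fingers":1,"dx":0,"dy":0,"dz":0,"rx":0,"ry":0,"rz":0.753},{"fingers":1,"dx":0.483,"dy":-0.928,"dz":0,"rx":0,"ry":0,"rz":0},{"fingers":1,"dx":0.483,"dy":-0.928,"dz":0,"rx":0,"ry":0,"rz":0},{"fingers":1,"dx":0.483,"dy":-0.928,"dz":0,"rx":0,"ry":0,"rz":0},{"fingers":1,"dx":0.483,"dy":-0.928,"dz":0,"rx":0,"ry":0,"rz":0},{"fingers":1,"dx":0.483,"dy":-0.928,"dz":0,"rx":0,"ry":0,"rz":0},{"fingers":1,"dx":0.483,"dy":-0.928,"dz":0,"rx":0,"ry":0,"rz":0},{"fingers":1,"dx":0.483,"dy":-0.928,"dz":0,"rx":0,"ry":0,"rz":0},{"fingers":1,"dx":0.483,"dy":-0.928,"dz":0,"rx":0,"ry":0,"rz":0}]}}

```text
time_s: 1.48
tool_pos: [0.2988, -0.4314, 0.2221]
tool_rot: [-180.0, 0.0, -9.5]
force: [0.2, -0.3, 0.2]
grip_width: 0.0006
```

Emit:
{"op": "carry_out", "data": {"plan": [{"fingers":1,"dx":0.483,"dy":-0.928,"dz":0,"rx":0,"ry":0,"rz":0},{"fingers":1,"dx":0.483,"dy":-0.928,"dz":0,"rx":0,"ry":0,"rz":0},{"fingers":1,"dx":0.483,"dy":-0.928,"dz":0,"rx":0,"ry":0,"rz":0},{"fingers":1,"dx":0.483,"dy":-0.928,"dz":0,"rx":0,"ry":0,"rz":0},{"fingers":1,"dx":0.483,"dy":-0.928,"dz":0,"rx":0,"ry":0,"rz":0},{"fingers":1,"dx":0.483,"dy":-0.928,"dz":0,"rx":0,"ry":0,"rz":0},{"fingers":1,"dx":0.483,"dy":-0.928,"dz":0,"rx":0,"ry":0,"rz":0},{"fingers":1,"dx":0.483,"dy":-0.928,"dz":0,"rx":0,"ry":0,"rz":0},{"fingers":1,"dx":0.483,"dy":-0.928,"dz":0,"rx":0,"ry":0,"rz":0},{"fingers":1,"dx":0.483,"dy":-0.928,"dz":0,"rx":0,"ry":0,"rz":0},{"fingers":1,"dx":0.483,"dy":-0.928,"dz":0,"rx":0,"ry":0,"rz":0},{"fingers":1,"dx":0.483,"dy":-0.928,"dz":0,"rx":0,"ry":0,"rz":0}]}}

```text
time_s: 2.98
tool_pos: [0.5252, -0.1308, 0.2222]
tool_rot: [180.0, 0.0, -9.5]
force: [0.4, -0.3, -0.0]
grip_width: 0.0005
```

Emit:
{"op": "carry_out", "data": {"plan": [{"fingers":1,"dx":0.483,"dy":-0.928,"dz":0,"rx":0,"ry":0,"rz":0},{"fingers":1,"dx":0.483,"dy":-0.928,"dz":0,"rx":0,"ry":0,"rz":0},{"fingers":1,"dx":0.483,"dy":-0.928,"dz":0.5,"rx":0,"ry":0,"rz":0},{"fingers":1,"dx":0.483,"dy":-0.928,"dz":0.7,"rx":0,"ry":0,"rz":0},{"fingers":1,"dx":0,"dy":0,"dz":1,"rx":0,"ry":0,"rz":0},{"fingers":1,"dx":0,"dy":0,"dz":0.8,"rx":0,"ry":0,"rz":0},{"fingers":1,"dx":0,"dy":0,"dz":0,"rx":0,"ry":0,"rz":0}]}}

```text
time_s: 3.85
tool_pos: [0.5985, -0.0314, 0.13]
tool_rot: [180.0, 0.3, -9.5]
force: [-0.0, -0.3, 0.3]
grip_width: 0.0008
```

```bash
python3 - <<'E'
from h import *
shot('side','side1')
o=sensors.get_obs();print(o['time_s'],o['tool_pos'],o['tool_rot'],o['force'])
im=cv2.imread('pics/side1.png')[140:300,200:420]; cv2.imwrite('pics/side1c.png',cv2.resize(im,None,fx=3.5,fy=3.5))
E
```

```text
3.9 [ 0.59975172 -0.03137686  0.13179204] [ 1.79996074e+02  1.23063350e-01 -9.47982665e+00] [0.49927769 0.26117235 0.33311823]
```

View pics/side1c.png

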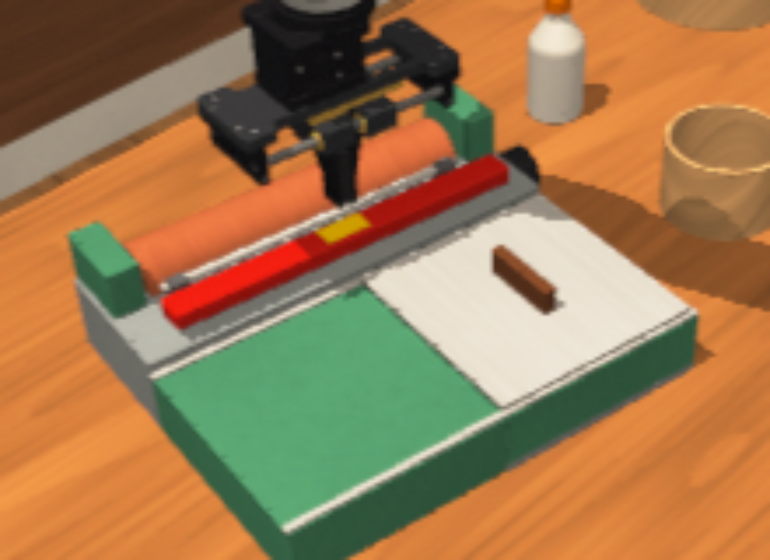

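The closed fingers hang just above the yellow patch, at (340,195) in the crop. Now I'll press down slowly.

Emit:
{"op": "carry_out", "data": {"plan": [{"fingers":1,"dx":0,"dy":0,"dz":0.4,"rx":0,"ry":0,"rz":0},{"fingers":1,"dx":0,"dy":0,"dz":0.4,"rx":0,"ry":0,"rz":0},{"fingers":1,"dx":0,"dy":0,"dz":0.15,"rx":0,"ry":0,"rz":0},{"fingers":1,"dx":0,"dy":0,"dz":0.1,"rx":0,"ry":0,"rz":0},{"fingers":1,"dx":0,"dy":0,"dz":0.1,"rx":0,"ry":0,"rz":0},{"fingers":1,"dx":0,"dy":0,"dz":0.1,"rx":0,"ry":0,"rz":0},{"fingers":1,"dx":0,"dy":0,"dz":0.1,"rx":0,"ry":0,"rz":0}]}}

```text
time_s: 4.78
tool_pos: [0.597, -0.0308, 0.0926]
tool_rot: [179.9, 0.4, -9.5]
force: [-11.3, 1.4, 11.2]
grip_width: 0.0008
```

Emit:
{"op": "carry_out", "data": {"plan": [{"fingers":1,"dx":0,"dy":0,"dz":0.07,"rx":0,"ry":0,"rz":0},{"fingers":1,"dx":0,"dy":0,"dz":0.07,"rx":0,"ry":0,"rz":0},{"fingers":1,"dx":0,"dy":0,"dz":0,"rx":0,"ry":0,"rz":0}]}}

```text
time_s: 5.15
tool_pos: [0.5968, -0.0307, 0.091]
tool_rot: [179.8, 0.4, -9.5]
force: [-17.6, 0.5, 26.8]
grip_width: 0.0005
```

Emit:
{"op": "carry_out", "data": {"plan": [{"fingers":1,"dx":0,"dy":0,"dz":0.05,"rx":0,"ry":0,"rz":0},{"fingers":1,"dx":0,"dy":0,"dz":0,"rx":0,"ry":0,"rz":0},{"fingers":1,"dx":0,"dy":0,"dz":0,"rx":0,"ry":0,"rz":0}]}}

```text
time_s: 5.52
tool_pos: [0.5968, -0.0307, 0.0908]
tool_rot: [179.8, 0.4, -9.5]
force: [-20.7, 1.3, 31.6]
grip_width: 0.0005
```

```bash
python3 - <<'E'
from h import *
shot('side','side2')
o=sensors.get_obs();print(o['time_s'],o['tool_pos'],o['tool_rot'],o['force'])
im=cv2.imread('pics/side2.png')[140:300,200:420]; cv2.imwrite('pics/side2c.png',cv2.resize(im,None,fx=3.5,fy=3.5))
E
```

```text
5.575 [ 0.59685298 -0.03069854  0.09080855] [179.79429286   0.42470902  -9.46495799] [-21.42905702   0.8134114   32.11908105]
```

View pics/side2c.png

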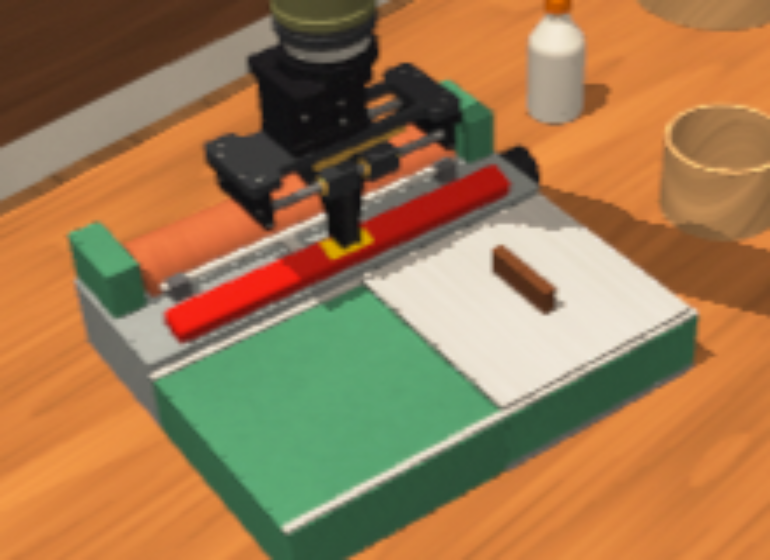

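The force rises about 5 N for 0.2 mm, and the tip height is consistent with the bar's tilted top, so it is on its stop. I'll lift and check the bar.

Emit:
{"op": "carry_out", "data": {"plan": [{"fingers":1,"dx":0,"dy":0,"dz":-0.2,"rx":0,"ry":0,"rz":0},{"fingers":1,"dx":0,"dy":0,"dz":-0.7,"rx":0,"ry":0,"rz":0},{"fingers":-0.2,"dx":-0.4,"dy":0.3,"dz":-0.8,"rx":0,"ry":0,"rz":0},{"fingers":-0.2,"dx":-0.9,"dy":0.7,"dz":0,"rx":0,"ry":0,"rz":0},{"fingers":-0.2,"dx":-0.9,"dy":0.7,"dz":0,"rx":0,"ry":0,"rz":0},{"fingers":-0.2,"dx":-0.9,"dy":0.7,"dz":0,"rx":0,"ry":0,"rz":0},{"fingers":-0.2,"dx":-0.7,"dy":0.6,"dz":0,"rx":0,"ry":0,"rz":0},{"fingers":-0.2,"dx":0,"dy":0,"dz":0,"rx":0,"ry":0,"rz":0}]}}

```text
time_s: 6.58
tool_pos: [0.4726, -0.103, 0.1384]
tool_rot: [179.9, -0.1, -9.7]
force: [0.6, -0.2, -0.4]
grip_width: 0.0495
```

```bash
python3 - <<'E'
from m import *
O=np.array([.534,-.0205]);xs=np.array([.9863,-.165]);ys=np.array([.165,.9863])
for n in('side','top'):
  d=shot(n,n+'3'); h=cv2.cvtColor(d['color'],cv2.COLOR_RGB2HSV);H,S,V=[h[...,i].astype(int) for i in range(3)]
  for s,c,mm in comps((abs(H-28)<5)&(S>110)&(V>140),30): print(n,'yel',s,ray(d,*c,.089)[:2].round(4),ray(d,*c,.101)[:2].round(4))
  # expected bar end points
  for z0 in(.101,.089):
    for y in(-.16,.16): print(z0,y,proj(d,[*(O+.067*xs+y*ys),z0]).round(1))
  im=cv2.imread(f'pics/{n}3.png'); im=im[140:300,200:420] if n=='side' else im[150:310,220:460]
  cv2.imwrite(f'pics/{n}3c.png',cv2.resize(im,None,fx=3.3,fy=3.3))
o=sensors.get_obs();p=o['tool_pos'];q=p[:2]-O;print(o['time_s'],p,o['tool_rot'],q@xs,q@ys,o['grip_width'])
E
```

```text
side yel [291 205  15   9  75] [ 0.5931 -0.0289] [ 0.5812 -0.0189]
side yel [482 264  14  14  90] [ 0.0863 -0.1741] [ 0.0824 -0.1618]
0.101 -0.16 [342.3 183.8]
0.101 0.16 [246.8 226.5]
0.089 -0.16 [342.3 187.1]
0.089 0.16 [247.4 229.9]
top yel [331 189  18  11 148] [ 0.5961 -0.0305] [ 0.5919 -0.0298]
0.101 -0.16 [413.8 202.9]
0.101 0.16 [267.8 178.6]
0.089 -0.16 [412.8 204.6]
0.089 0.16 [268.3 180.6]
6.675 [ 0.47434871 -0.10122806  0.13837939] [ 1.79995783e+02 -1.38948919e-01 -9.48900308e+00] -0.045513936793560326 -0.08946455280872485 0.05137705876352763
```

View pics/side3c.png

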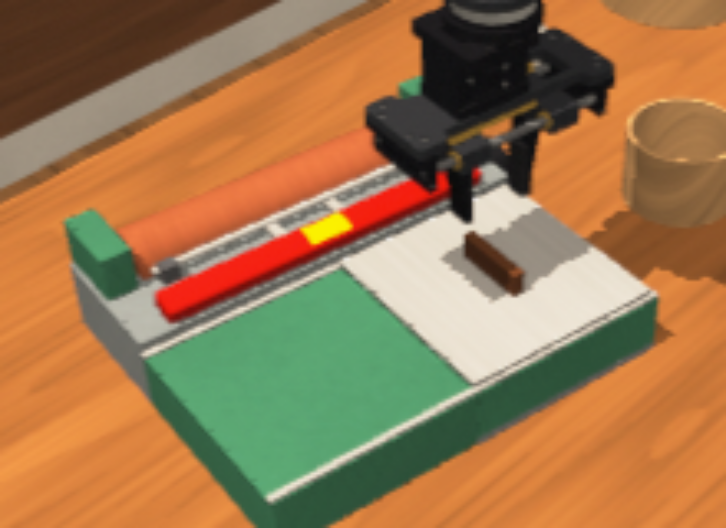

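View pics/top3c.png

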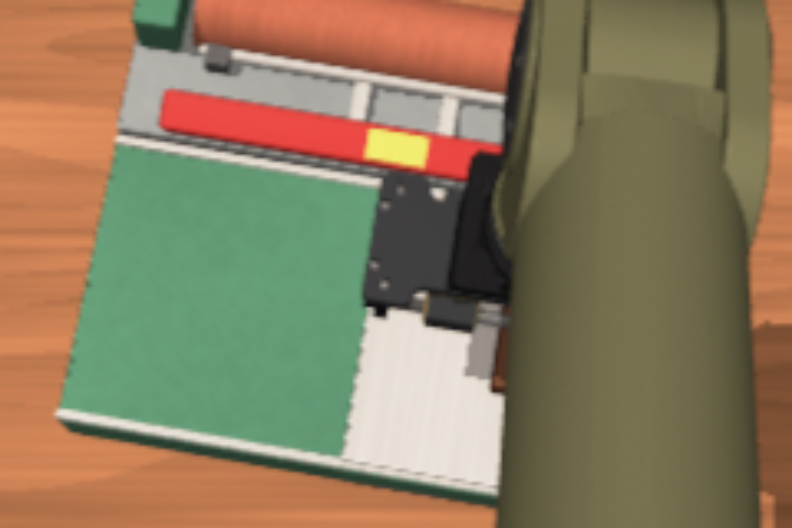

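Bar: both views put the patch about 12 mm lower than before, it looks level, and it stays down. Next is gripping the rib.

Emit:
{"op": "carry_out", "data": {"plan": [{"fingers":-0.2,"dx":-0.15,"dy":0.03,"dz":0.7,"rx":0,"ry":0,"rz":0},{"fingers":-0.2,"dx":0,"dy":0,"dz":0.7,"rx":0,"ry":0,"rz":0},{"fingers":-0.2,"dx":0,"dy":0,"dz":0.5,"rx":0,"ry":0,"rz":0},{"fingers":-0.2,"dx":0,"dy":0,"dz":0.2,"rx":0,"ry":0,"rz":0},{"fingers":1,"dx":0,"dy":0,"dz":0,"rx":0,"ry":0,"rz":0},{"fingers":1,"dx":0,"dy":0,"dz":0,"rx":0,"ry":0,"rz":0},{"fingers":1,"dx":0,"dy":0,"dz":0,"rx":0,"ry":0,"rz":0},{"fingers":1,"dx":0,"dy":0,"dz":0,"rx":0,"ry":0,"rz":0}], "force": 10}}

```text
time_s: 7.68
tool_pos: [0.4689, -0.1016, 0.0747]
tool_rot: [180.0, -0.0, -9.5]
force: [-0.0, 0.8, 0.4]
grip_width: 0.02
```

Emit:
{"op": "carry_out", "data": {"plan": [{"fingers":1,"dx":0,"dy":0,"dz":0,"rx":0,"ry":0,"rz":0},{"fingers":1,"dx":0,"dy":0,"dz":0,"rx":0,"ry":0,"rz":0}], "force": 15}}

```text
time_s: 7.92
tool_pos: [0.4687, -0.1017, 0.0745]
tool_rot: [180.0, -0.0, -9.5]
force: [-0.5, -0.8, 1.2]
grip_width: 0.0121
```

Emit:
{"op": "carry_out", "data": {"plan": [{"fingers":1,"dx":0,"dy":-0.4,"dz":0,"rx":0,"ry":0,"rz":0},{"fingers":1,"dx":0,"dy":-0.6,"dz":0,"rx":0,"ry":0,"rz":0},{"fingers":1,"dx":0,"dy":-0.6,"dz":0,"rx":0,"ry":0,"rz":0},{"fingers":1,"dx":0,"dy":-0.6,"dz":0,"rx":0,"ry":0,"rz":0},{"fingers":1,"dx":0,"dy":-0.6,"dz":0,"rx":0,"ry":0,"rz":0},{"fingers":1,"dx":0,"dy":-0.6,"dz":0,"rx":0,"ry":0,"rz":0},{"fingers":1,"dx":0,"dy":-0.6,"dz":0,"rx":0,"ry":0,"rz":0},{"fingers":1,"dx":0,"dy":-0.6,"dz":0,"rx":0,"ry":0,"rz":0},{"fingers":1,"dx":0,"dy":-0.6,"dz":0,"rx":0,"ry":0,"rz":0},{"fingers":1,"dx":0,"dy":-0.6,"dz":0,"rx":0,"ry":0,"rz":0},{"fingers":1,"dx":0,"dy":-0.3,"dz":0,"rx":0,"ry":0,"rz":0},{"fingers":1,"dx":0,"dy":-0.1,"dz":0,"rx":0,"ry":0,"rz":0}]}}

```text
time_s: 9.43
tool_pos: [0.5001, 0.0821, 0.0746]
tool_rot: [180.0, -0.1, -9.4]
force: [4.0, -3.9, 1.5]
grip_width: 0.012
```

Emit:
{"op": "carry_out", "data": {"plan": [{"fingers":-0.1,"dx":0,"dy":0,"dz":0,"rx":0,"ry":0,"rz":0},{"fingers":-0.1,"dx":0,"dy":0,"dz":0,"rx":0,"ry":0,"rz":0},{"fingers":-0.1,"dx":0,"dy":0,"dz":-0.5,"rx":0,"ry":0,"rz":0},{"fingers":-0.1,"dx":0,"dy":-0.3,"dz":-1,"rx":0,"ry":0,"rz":0},{"fingers":-0.1,"dx":0,"dy":-0.3,"dz":-1,"rx":0,"ry":0,"rz":0}]}}

```text
time_s: 10.05
tool_pos: [0.502, 0.1, 0.151]
tool_rot: [-180.0, 0.0, -9.5]
force: [0.3, 0.5, 0.3]
grip_width: 0.0463
```

```bash
python3 - <<'E'
from h import *
for n in('side','top'):
  shot(n,n+'4')
  im=cv2.imread(f'pics/{n}4.png'); im=im[140:300,200:420] if n=='side' else im[150:310,220:460]
  cv2.imwrite(f'pics/{n}4c.png',cv2.resize(im,None,fx=3.3,fy=3.3))
E
```

```text
(no output)
```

View pics/side4c.png

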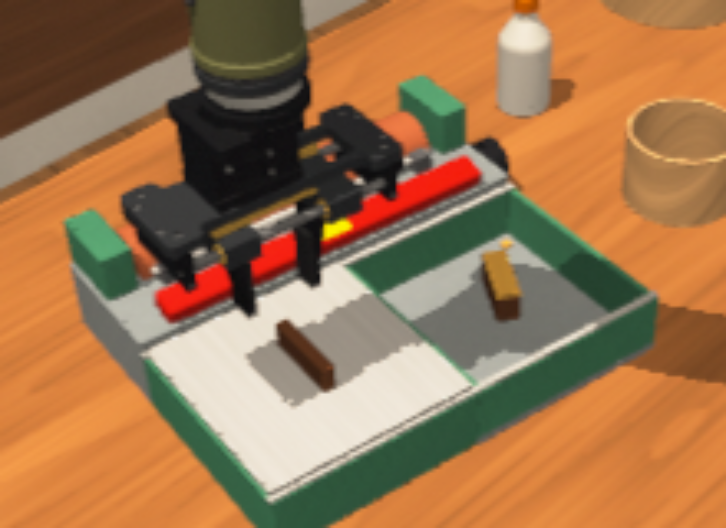

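View pics/top4c.png

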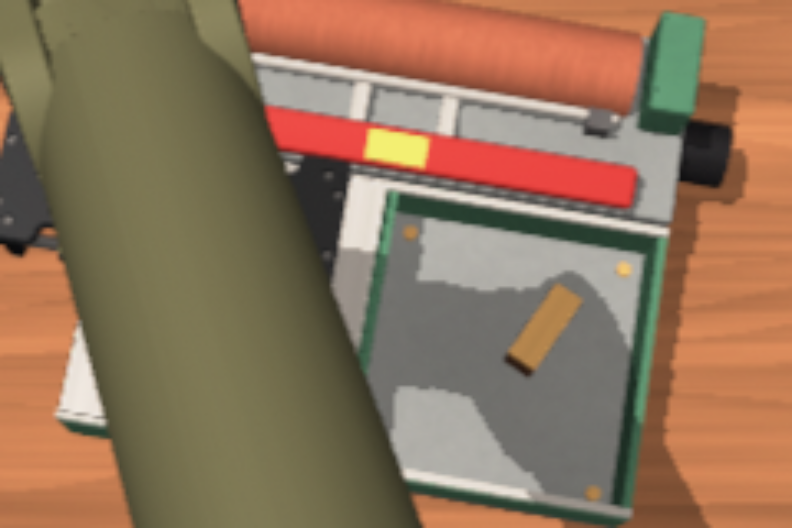

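The cover is fully open. The shoe's brass top is at about (545,327) in the top crop, upright and rotated. I'll measure its brass face at z = 0.040.

```bash
python3 - <<'E'
from m import *
O=np.array([.534,-.0205]);xs=np.array([.9863,-.165]);ys=np.array([.165,.9863])
for n,(x0,x1,y0,y1) in (('top',(365,405,230,268)),('side',(340,362,210,240))):
    d=dict(np.load(f'pics/{n}4.npz')); h=cv2.cvtColor(d['color'],cv2.COLOR_RGB2HSV);H,S,V=[h[...,i].astype(int) for i in range(3)]
    r0=np.zeros(H.shape,bool); r0[y0:y1,x0:x1]=1
    for s,c,mm in comps(r0&(abs(H-18)<8)&(S>110)&(V>90),25):
        b=cv2.boxPoints(rect(mm));P=np.array([ray(d,*p,.04)[:2] for p in b]);e=P[1:]-P[:-1]; g=ray(d,*c,.04)[:2]
        print(n,s,g.round(4),((g-O)@xs).round(4),((g-O)@ys).round(4),np.linalg.norm(e,axis=1).round(3),np.degrees(np.arctan2(e[:,1],e[:,0])).round(1))
E
```

```text
top [374 236  22  26 252] [ 0.4862 -0.1329] -0.0286 -0.1188 [0.06  0.021 0.06 ] [ -35.1 -126.1  144.7]
side [346 216  12  15 117] [ 0.4802 -0.1277] -0.0354 -0.1147 [0.024 0.068 0.023] [-109.4  143.6   69.7]
```

Emit:
{"op": "carry_out", "data": {"plan": [{"fingers":-0.1,"dx":0,"dy":0,"dz":0,"rx":0,"ry":0,"rz":0.857},{"fingers":-0.1,"dx":0,"dy":0,"dz":0,"rx":0,"ry":0,"rz":0.857},{"fingers":-0.1,"dx":0,"dy":0,"dz":0,"rx":0,"ry":0,"rz":0.857},{"fingers":-0.1,"dx":0.5,"dy":0.83,"dz":0,"rx":0,"ry":0,"rz":0},{"fingers":-0.1,"dx":0.5,"dy":0.83,"dz":0,"rx":0,"ry":0,"rz":0},{"fingers":-0.1,"dx":0.5,"dy":0.83,"dz":0,"rx":0,"ry":0,"rz":0},{"fingers":-0.1,"dx":0.5,"dy":0.83,"dz":0,"rx":0,"ry":0,"rz":0},{"fingers":-0.1,"dx":0.5,"dy":0.83,"dz":0,"rx":0,"ry":0,"rz":0},{"fingers":-0.1,"dx":0.5,"dy":0.83,"dz":0,"rx":0,"ry":0,"rz":0},{"fingers":-0.1,"dx":0.5,"dy":0.83,"dz":0,"rx":0,"ry":0,"rz":0},{"fingers":-0.1,"dx":0.5,"dy":0.83,"dz":0,"rx":0,"ry":0,"rz":0}]}}

```text
time_s: 11.52
tool_pos: [0.4848, -0.1332, 0.1494]
tool_rot: [180.0, 0.0, -35.2]
force: [0.5, 0.3, -0.1]
grip_width: 0.0479
```

Emit:
{"op": "carry_out", "data": {"plan": [{"fingers":-0.1,"dx":0,"dy":0,"dz":0.5,"rx":0,"ry":0,"rz":0},{"fingers":-0.1,"dx":0,"dy":0,"dz":0.8,"rx":0,"ry":0,"rz":0},{"fingers":-0.1,"dx":0,"dy":0,"dz":0.8,"rx":0,"ry":0,"rz":0},{"fingers":-0.1,"dx":0,"dy":0,"dz":0.6,"rx":0,"ry":0,"rz":0},{"fingers":-0.1,"dx":0,"dy":0,"dz":0,"rx":0,"ry":0,"rz":0}]}}

```text
time_s: 12.15
tool_pos: [0.4841, -0.1311, 0.0667]
tool_rot: [180.0, 0.2, -35.1]
force: [0.5, -0.2, 0.5]
grip_width: 0.0482
```

```bash
python3 - <<'E'
from h import *
o=sensors.get_obs();print(o['time_s'],o['tool_pos'],o['tool_rot'],o['force'],o['grip_width'])
shot('side','side5')
im=cv2.imread(f'pics/side5.png')[140:300,220:440]
cv2.imwrite(f'pics/side5c.png',cv2.resize(im,None,fx=3.5,fy=3.5))
E
```

```text
12.15 [ 0.48413775 -0.13114799  0.06674237] [179.96500171   0.20132411 -35.13724866] [ 0.5012763  -0.23209601  0.45446284] 0.048190569893052315
```

View pics/side5c.png

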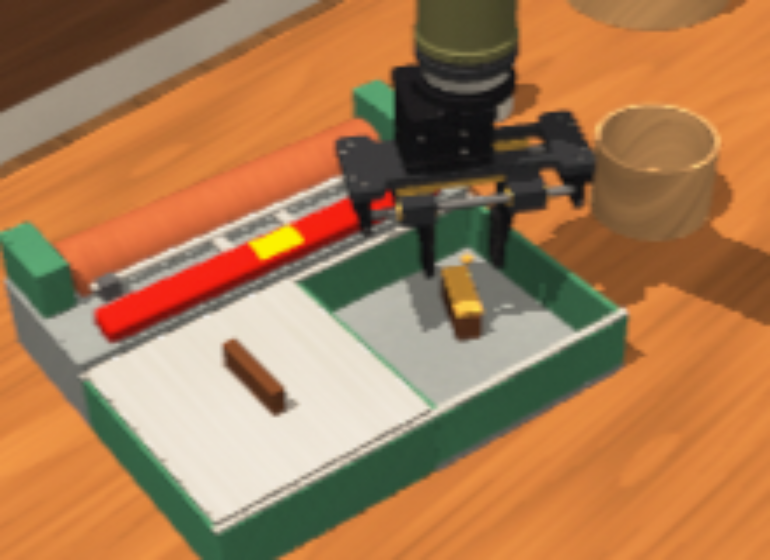

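The jaws straddle the shoe. I'll lower and grip it.

Emit:
{"op": "carry_out", "data": {"plan": [{"fingers":-0.1,"dx":0,"dy":0,"dz":0.5,"rx":0,"ry":0,"rz":0},{"fingers":-0.1,"dx":0,"dy":0,"dz":0.5,"rx":0,"ry":0,"rz":0},{"fingers":-0.1,"dx":0,"dy":0,"dz":0.4,"rx":0,"ry":0,"rz":0},{"fingers":-0.1,"dx":0,"dy":0,"dz":0.3,"rx":0,"ry":0,"rz":0},{"fingers":-0.1,"dx":0,"dy":0,"dz":0,"rx":0,"ry":0,"rz":0},{"fingers":1,"dx":0,"dy":0,"dz":0,"rx":0,"ry":0,"rz":0},{"fingers":1,"dx":0,"dy":0,"dz":0,"rx":0,"ry":0,"rz":0},{"fingers":1,"dx":0,"dy":0,"dz":0,"rx":0,"ry":0,"rz":0},{"fingers":1,"dx":0,"dy":0,"dz":0,"rx":0,"ry":0,"rz":0},{"fingers":1,"dx":0,"dy":0,"dz":0,"rx":0,"ry":0,"rz":0}], "force": 20}}

```text
time_s: 13.45
tool_pos: [0.4857, -0.1324, 0.0176]
tool_rot: [180.0, -0.0, -35.2]
force: [-0.9, 0.2, 2.6]
grip_width: 0.0219
```

Emit:
{"op": "carry_out", "data": {"plan": [{"fingers":1,"dx":0,"dy":0,"dz":-0.4,"rx":0,"ry":0,"rz":0},{"fingers":1,"dx":0,"dy":0,"dz":-0.8,"rx":0,"ry":0,"rz":0},{"fingers":1,"dx":0,"dy":0,"dz":-0.8,"rx":0,"ry":0,"rz":0},{"fingers":1,"dx":0,"dy":0,"dz":-0.8,"rx":0,"ry":0,"rz":0},{"fingers":1,"dx":0,"dy":0,"dz":-0.8,"rx":0,"ry":0,"rz":0},{"fingers":1,"dx":0,"dy":0,"dz":-0.8,"rx":0,"ry":0,"rz":0},{"fingers":1,"dx":0,"dy":0,"dz":0,"rx":0,"ry":0,"rz":-0.857},{"fingers":1,"dx":0,"dy":0,"dz":0,"rx":0,"ry":0,"rz":-0.857},{"fingers":1,"dx":0,"dy":0,"dz":0,"rx":0,"ry":0,"rz":-0.857}]}}

```text
time_s: 14.58
tool_pos: [0.4854, -0.132, 0.1499]
tool_rot: [180.0, -0.0, -9.2]
force: [0.9, 1.1, -0.8]
grip_width: 0.0217
```

Emit:
{"op": "carry_out", "data": {"plan": [{"fingers":1,"dx":-0.219,"dy":-0.5,"dz":0,"rx":0,"ry":0,"rz":0},{"fingers":1,"dx":-0.219,"dy":-0.94,"dz":0,"rx":0,"ry":0,"rz":0},{"fingers":1,"dx":-0.219,"dy":-0.94,"dz":0,"rx":0,"ry":0,"rz":0},{"fingers":1,"dx":-0.219,"dy":-0.94,"dz":0,"rx":0,"ry":0,"rz":0},{"fingers":1,"dx":-0.219,"dy":-0.94,"dz":0,"rx":0,"ry":0,"rz":0},{"fingers":1,"dx":-0.219,"dy":-0.94,"dz":0,"rx":0,"ry":0,"rz":0},{"fingers":1,"dx":-0.219,"dy":-0.94,"dz":0,"rx":0,"ry":0,"rz":0},{"fingers":1,"dx":-0.219,"dy":-0.94,"dz":0,"rx":0,"ry":0,"rz":0},{"fingers":1,"dx":-0.219,"dy":-0.94,"dz":0,"rx":0,"ry":0,"rz":0},{"fingers":1,"dx":-0.219,"dy":-0.94,"dz":0,"rx":0,"ry":0,"rz":0}]}}

```text
time_s: 15.82
tool_pos: [0.4639, 0.1457, 0.1496]
tool_rot: [180.0, -0.0, -9.6]
force: [0.1, -0.1, -1.1]
grip_width: 0.0218
```

```bash
python3 - <<'E'
from h import *
o=sensors.get_obs();print(o['time_s'],o['tool_pos'],o['tool_rot'],o['force'],o['grip_width'])
shot('side','side6');shot('top','top6')
E
```

```text
15.825 [0.46387016 0.14570483 0.14959213] [ 1.79977922e+02 -6.64785356e-03 -9.59912199e+00] [ 0.14174203 -0.13121881 -1.07704258] 0.02184096703312441
```

View pics/side6.png

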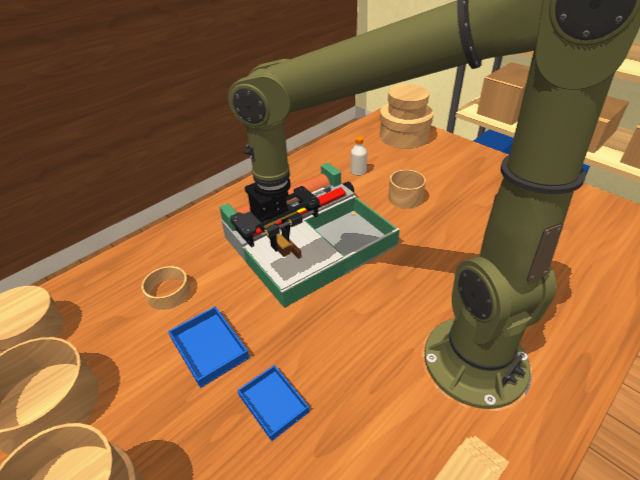

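Emit:
{"op": "carry_out", "data": {"plan": [{"fingers":1,"dx":-0.188,"dy":-0.878,"dz":0,"rx":0,"ry":0,"rz":0},{"fingers":1,"dx":-0.188,"dy":-0.878,"dz":0,"rx":0,"ry":0,"rz":0},{"fingers":1,"dx":-0.188,"dy":-0.878,"dz":0,"rx":0,"ry":0,"rz":0},{"fingers":1,"dx":-0.188,"dy":-0.878,"dz":0,"rx":0,"ry":0,"rz":0},{"fingers":1,"dx":-0.188,"dy":-0.878,"dz":0,"rx":0,"ry":0,"rz":0},{"fingers":1,"dx":-0.188,"dy":-0.878,"dz":0,"rx":0,"ry":0,"rz":0},{"fingers":1,"dx":-0.188,"dy":-0.878,"dz":0,"rx":0,"ry":0,"rz":0},{"fingers":1,"dx":-0.188,"dy":-0.878,"dz":0.3,"rx":0,"ry":0,"rz":0},{"fingers":1,"dx":-0.188,"dy":-0.878,"dz":0.6,"rx":0,"ry":0,"rz":0},{"fingers":1,"dx":0,"dy":0,"dz":0.6,"rx":0,"ry":0,"rz":0},{"fingers":1,"dx":0,"dy":0,"dz":0.6,"rx":0,"ry":0,"rz":0},{"fingers":1,"dx":0,"dy":0,"dz":0.5,"rx":0,"ry":0,"rz":0}]}}

```text
time_s: 17.42
tool_pos: [0.4542, 0.3842, 0.07]
tool_rot: [179.9, 0.0, -9.6]
force: [0.6, -0.5, -1.0]
grip_width: 0.0216
```

```bash
python3 - <<'E'
from h import *
o=sensors.get_obs();print(o['time_s'],o['tool_pos'],o['tool_rot'],o['force'],o['grip_width'])
shot('side','side7')
im=cv2.imread(f'pics/side7.png')[250:430,120:340]
cv2.imwrite(f'pics/side7c.png',cv2.resize(im,None,fx=3.3,fy=3.3))
E
```

```text
17.425 [0.45422021 0.38415617 0.06999404] [ 1.79904813e+02  8.81982384e-03 -9.61198938e+00] [ 0.56375304 -0.48677082 -0.95829726] 0.021574502794362224
```

View pics/side7c.png

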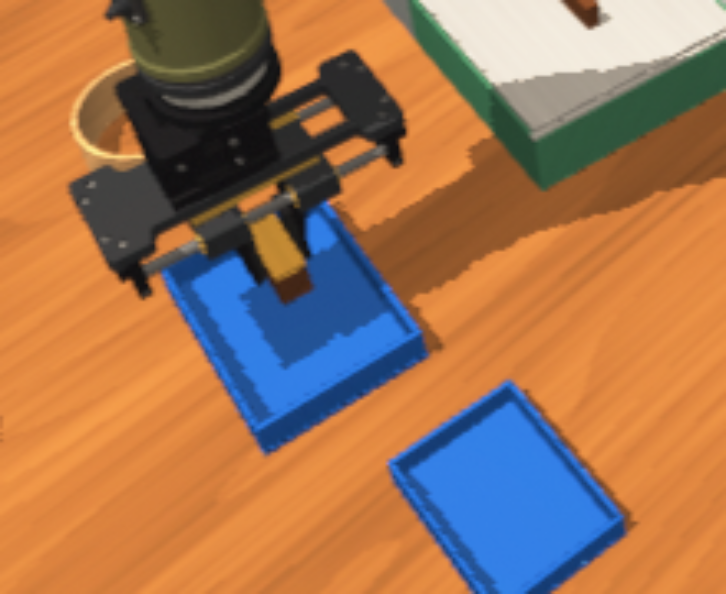

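Emit:
{"op": "carry_out", "data": {"plan": [{"fingers":1,"dx":0,"dy":0,"dz":0.4,"rx":0,"ry":0,"rz":0},{"fingers":1,"dx":0,"dy":0,"dz":0.4,"rx":0,"ry":0,"rz":0},{"fingers":1,"dx":0,"dy":0,"dz":0.4,"rx":0,"ry":0,"rz":0},{"fingers":1,"dx":0,"dy":0,"dz":0.3,"rx":0,"ry":0,"rz":0},{"fingers":1,"dx":0,"dy":0,"dz":0.2,"rx":0,"ry":0,"rz":0},{"fingers":1,"dx":0,"dy":0,"dz":0.1,"rx":0,"ry":0,"rz":0},{"fingers":1,"dx":0,"dy":0,"dz":0,"rx":0,"ry":0,"rz":0}]}}

```text
time_s: 18.35
tool_pos: [0.4539, 0.386, 0.0173]
tool_rot: [180.0, -0.0, -9.5]
force: [-0.8, 0.6, -0.2]
grip_width: 0.0218
```

Emit:
{"op": "carry_out", "data": {"plan": [{"fingers":1,"dx":0,"dy":0,"dz":0.07,"rx":0,"ry":0,"rz":0},{"fingers":1,"dx":0,"dy":0,"dz":0,"rx":0,"ry":0,"rz":0}]}}

```text
time_s: 18.6
tool_pos: [0.454, 0.3859, 0.0152]
tool_rot: [180.0, -0.0, -9.5]
force: [-0.6, 0.1, -1.4]
grip_width: 0.0221
```

Emit:
{"op": "carry_out", "data": {"plan": [{"fingers":1,"dx":0,"dy":0,"dz":0.03,"rx":0,"ry":0,"rz":0},{"fingers":0.1,"dx":0,"dy":0,"dz":0,"rx":0,"ry":0,"rz":0},{"fingers":0.1,"dx":0,"dy":0,"dz":0,"rx":0,"ry":0,"rz":0},{"fingers":0.1,"dx":0,"dy":0,"dz":0,"rx":0,"ry":0,"rz":0},{"fingers":0.1,"dx":0,"dy":0,"dz":-0.3,"rx":0,"ry":0,"rz":0},{"fingers":0.1,"dx":0,"dy":0,"dz":-0.7,"rx":0,"ry":0,"rz":0},{"fingers":0.1,"dx":0,"dy":0,"dz":-1,"rx":0,"ry":0,"rz":0},{"fingers":0.1,"dx":0,"dy":0,"dz":-1,"rx":0,"ry":0,"rz":0},{"fingers":0.1,"dx":0,"dy":0,"dz":-1,"rx":0,"ry":0,"rz":0},{"fingers":0.1,"dx":0,"dy":0,"dz":-0.5,"rx":0,"ry":0,"rz":0},{"fingers":0.1,"dx":0,"dy":0,"dz":0,"rx":0,"ry":0,"rz":0}]}}

```text
time_s: 19.98
tool_pos: [0.4545, 0.3865, 0.151]
tool_rot: [-179.9, -0.1, -9.5]
force: [0.5, 0.3, -0.6]
grip_width: 0.039
```

```bash
python3 - <<'E'
from h import *
O=np.array([.534,-.0205]);xs=np.array([.9863,-.165]);ys=np.array([.165,.9863])
o=sensors.get_obs();p=o['tool_pos'];print(o['time_s'],p,o['tool_rot'],o['grip_width'])
print((p[:2]-O)@xs,(p[:2]-O)@ys)
d=shot('side','side8')
im=cv2.imread(f'pics/side8.png')[180:430,120:400]
cv2.imwrite(f'pics/side8c.png',cv2.resize(im,None,fx=2.4,fy=2.4))
# cover rib from side: mid-rib mask
from m import *
h=cv2.cvtColor(d['color'],cv2.COLOR_RGB2HSV);H,S,V=[h[...,i].astype(int) for i in range(3)]
r0=np.zeros(H.shape,bool); r0[220:265,265:320]=1
for s,c,mm in comps(r0&(H<15)&(S>100)&(V<130),25):
    g=ray(d,*c,.085)[:2]; print(s,c,(g-O)@xs,(g-O)@ys)
E
```

```text
19.975 [0.45453151 0.38654829 0.15097584] [-1.79890585e+02 -1.25021078e-01 -9.48079039e+00] 0.03902421028370085
-0.14554274001371934 0.3883594294750023
[265 220  26  12  57] [276.98245614 225.19298246] 0.03959936199211217 0.08488309240386778
[284 239  17  19  86] [292.43023256 249.01162791] -0.0654501381765675 0.10284483676284653
```

View pics/side8c.png

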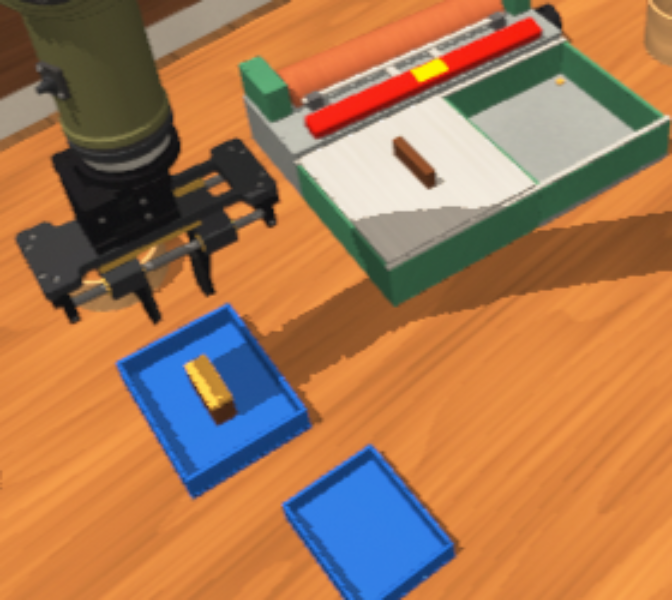

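The shoe lies upright in the larger tray, at about (210,388) in the crop, clear of the walls. Next I'll close the cover.

Emit:
{"op": "carry_out", "data": {"plan": [{"fingers":0.1,"dx":0.318,"dy":0.976,"dz":0,"rx":0,"ry":0,"rz":0},{"fingers":0.1,"dx":0.318,"dy":0.976,"dz":0,"rx":0,"ry":0,"rz":0},{"fingers":0.1,"dx":0.318,"dy":0.976,"dz":0,"rx":0,"ry":0,"rz":0},{"fingers":0.1,"dx":0.318,"dy":0.976,"dz":0,"rx":0,"ry":0,"rz":0},{"fingers":0.1,"dx":0.318,"dy":0.976,"dz":0,"rx":0,"ry":0,"rz":0},{"fingers":0.1,"dx":0.318,"dy":0.976,"dz":0,"rx":0,"ry":0,"rz":0},{"fingers":0.1,"dx":0.318,"dy":0.976,"dz":0,"rx":0,"ry":0,"rz":0},{"fingers":0.1,"dx":0.318,"dy":0.976,"dz":0,"rx":0,"ry":0,"rz":0},{"fingers":0.1,"dx":0.318,"dy":0.976,"dz":0,"rx":0,"ry":0,"rz":0},{"fingers":0.1,"dx":0.318,"dy":0.976,"dz":0,"rx":0,"ry":0,"rz":0},{"fingers":0.1,"dx":0,"dy":0,"dz":0.7,"rx":0,"ry":0,"rz":0},{"fingers":0.1,"dx":0,"dy":0,"dz":0,"rx":0,"ry":0,"rz":0}]}}

```text
time_s: 21.52
tool_pos: [0.4975, 0.0807, 0.1257]
tool_rot: [179.9, 0.3, -9.5]
force: [-0.1, -0.7, -0.5]
grip_width: 0.0394
```

Emit:
{"op": "carry_out", "data": {"plan": [{"fingers":0.1,"dx":0,"dy":0,"dz":0.7,"rx":0,"ry":0,"rz":0},{"fingers":0.1,"dx":0,"dy":0,"dz":0.7,"rx":0,"ry":0,"rz":0},{"fingers":0.1,"dx":0,"dy":0,"dz":0.4,"rx":0,"ry":0,"rz":0},{"fingers":1,"dx":0,"dy":0,"dz":0,"rx":0,"ry":0,"rz":0},{"fingers":1,"dx":0,"dy":0,"dz":0,"rx":0,"ry":0,"rz":0},{"fingers":1,"dx":0,"dy":0,"dz":0,"rx":0,"ry":0,"rz":0},{"fingers":1,"dx":0,"dy":0,"dz":0,"rx":0,"ry":0,"rz":0},{"fingers":1,"dx":0,"dy":0,"dz":0,"rx":0,"ry":0,"rz":0},{"fingers":1,"dx":0,"dy":0,"dz":0,"rx":0,"ry":0,"rz":0}], "force": 15}}

```text
time_s: 22.65
tool_pos: [0.5004, 0.0816, 0.075]
tool_rot: [-180.0, -0.1, -9.5]
force: [-1.2, 0.6, 4.8]
grip_width: 0.012
```

Emit:
{"op": "carry_out", "data": {"plan": [{"fingers":1,"dx":0,"dy":0.4,"dz":0,"rx":0,"ry":0,"rz":0},{"fingers":1,"dx":0,"dy":0.6,"dz":0,"rx":0,"ry":0,"rz":0},{"fingers":1,"dx":0,"dy":0.6,"dz":0,"rx":0,"ry":0,"rz":0},{"fingers":1,"dx":0,"dy":0.6,"dz":0,"rx":0,"ry":0,"rz":0},{"fingers":1,"dx":0,"dy":0.6,"dz":0,"rx":0,"ry":0,"rz":0},{"fingers":1,"dx":0,"dy":0.6,"dz":0,"rx":0,"ry":0,"rz":0},{"fingers":1,"dx":0,"dy":0.6,"dz":0,"rx":0,"ry":0,"rz":0},{"fingers":1,"dx":0,"dy":0.6,"dz":0,"rx":0,"ry":0,"rz":0},{"fingers":1,"dx":0,"dy":0.6,"dz":0,"rx":0,"ry":0,"rz":0},{"fingers":1,"dx":0,"dy":0.6,"dz":0,"rx":0,"ry":0,"rz":0},{"fingers":1,"dx":0,"dy":0.4,"dz":0,"rx":0,"ry":0,"rz":0},{"fingers":1,"dx":0,"dy":0.1,"dz":0,"rx":0,"ry":0,"rz":0}]}}

```text
time_s: 24.15
tool_pos: [0.4684, -0.1053, 0.075]
tool_rot: [-179.9, 0.0, -9.6]
force: [0.6, 6.1, 7.9]
grip_width: 0.0118
```

Emit:
{"op": "carry_out", "data": {"plan": [{"fingers":1,"dx":0,"dy":0.08,"dz":0,"rx":0,"ry":0,"rz":0},{"fingers":1,"dx":0,"dy":0,"dz":0,"rx":0,"ry":0,"rz":0},{"fingers":1,"dx":0,"dy":0,"dz":0,"rx":0,"ry":0,"rz":0}]}}

```text
time_s: 24.52
tool_pos: [0.4684, -0.1053, 0.075]
tool_rot: [-179.8, 0.0, -9.4]
force: [-0.6, 6.4, 8.4]
grip_width: 0.0121
```

Emit:
{"op": "carry_out", "data": {"plan": [{"fingers":0.1,"dx":0,"dy":0,"dz":0,"rx":0,"ry":0,"rz":0},{"fingers":0.1,"dx":0,"dy":0,"dz":0,"rx":0,"ry":0,"rz":0},{"fingers":0.1,"dx":0,"dy":0,"dz":0,"rx":0,"ry":0,"rz":0},{"fingers":0.1,"dx":0,"dy":0,"dz":-0.5,"rx":0,"ry":0,"rz":0},{"fingers":0.1,"dx":0,"dy":0,"dz":-1,"rx":0,"ry":0,"rz":0},{"fingers":0.1,"dx":0,"dy":0,"dz":-1,"rx":0,"ry":0,"rz":0},{"fingers":0.1,"dx":0,"dy":0,"dz":-1,"rx":0,"ry":0,"rz":0},{"fingers":0.1,"dx":0,"dy":0,"dz":-1,"rx":0,"ry":0,"rz":0},{"fingers":0.1,"dx":0,"dy":1,"dz":-0.5,"rx":0,"ry":0,"rz":0},{"fingers":0.1,"dx":0,"dy":1,"dz":0,"rx":0,"ry":0,"rz":0},{"fingers":0.1,"dx":0,"dy":1,"dz":0,"rx":0,"ry":0,"rz":0},{"fingers":0.1,"dx":0,"dy":1,"dz":0,"rx":0,"ry":0,"rz":0}]}}

```text
time_s: 26.02
tool_pos: [0.4483, -0.2269, 0.2256]
tool_rot: [180.0, -0.1, -9.5]
force: [0.4, -0.0, 0.5]
grip_width: 0.039
```

Emit:
{"op": "carry_out", "data": {"plan": [{"fingers":0.1,"dx":0,"dy":1,"dz":0,"rx":0,"ry":0,"rz":0},{"fingers":0.1,"dx":0,"dy":1,"dz":0,"rx":0,"ry":0,"rz":0},{"fingers":0.1,"dx":0,"dy":1,"dz":0,"rx":0,"ry":0,"rz":0},{"fingers":0.1,"dx":0,"dy":1,"dz":0,"rx":0,"ry":0,"rz":0},{"fingers":0.1,"dx":0,"dy":0,"dz":0,"rx":0,"ry":0,"rz":0},{"fingers":0.1,"dx":0,"dy":0,"dz":0,"rx":0,"ry":0,"rz":0}]}}

```text
time_s: 26.78
tool_pos: [0.4291, -0.3434, 0.2249]
tool_rot: [-180.0, -0.0, -9.4]
force: [-0.1, 0.4, -0.6]
grip_width: 0.0393
```

```bash
python3 - <<'E'
from m import *
O=np.array([.534,-.0205]);xs=np.array([.9863,-.165]);ys=np.array([.165,.9863])
o=sensors.get_obs();print(o['time_s'],o['tool_pos'],o['force'])
for n in('side','top'):
  d=shot(n,n+'9'); h=cv2.cvtColor(d['color'],cv2.COLOR_RGB2HSV);H,S,V=[h[...,i].astype(int) for i in range(3)]
  if n=='top':
    for nm,m,z in(('rib',(H<20)&(S>80)&(V<160),.09),):
      r0=np.zeros(H.shape,bool); r0[225:280,350:400]=1
      for s,c,mm in comps(m&r0,60): g=ray(d,*c,z)[:2];print(nm,s,(g-O)@xs,(g-O)@ys)
  for s,c,mm in comps((abs(H-28)<5)&(S>110)&(V>140),30): print(n,'yel',c,ray(d,*c,.089)[:2].round(4))
E
```

```text
26.775 [ 0.42907411 -0.34339522  0.22487684] [-0.12836906  0.42715269 -0.62844276]
side yel [298.48 208.8 ] [ 0.5931 -0.0289]
side yel [489.48484848 270.        ] [ 0.0851 -0.1768]
side yel [ 45.65789474 407.73684211] [0.5001 0.6922]
rib [370 237  10  33 180] -0.05341677804962446 -0.09367777845876371
top yel [339.76027397 194.21917808] [ 0.5962 -0.0306]
```

View pics/side9.png

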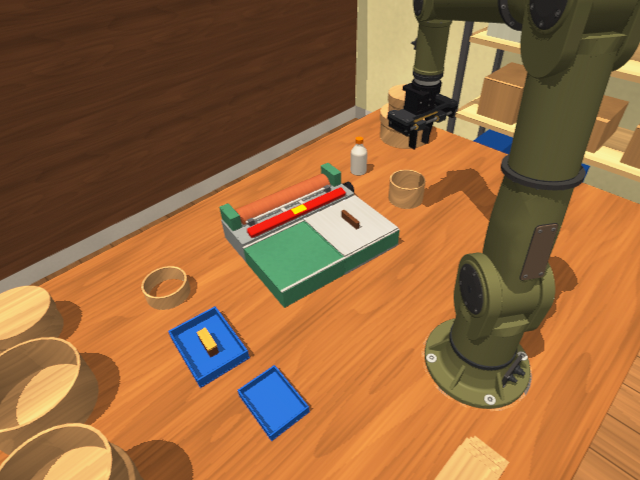

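View pics/top9.png

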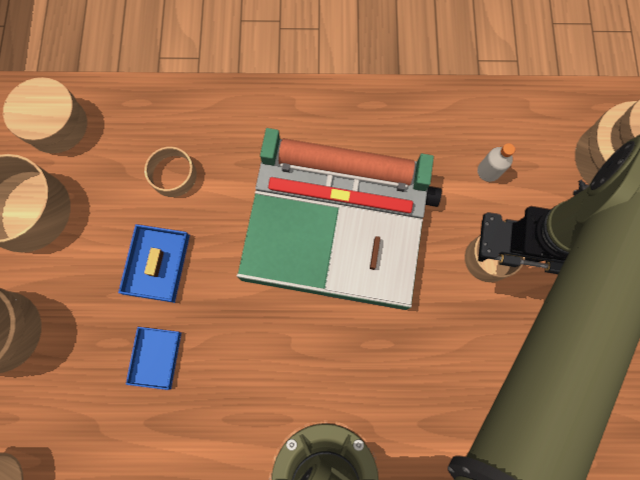

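The cover is shut against its stop, with the rib at (375,253). The bar is down and level, the shoe lies in the larger tray at (153,262), and the bystanders have not moved. I'll hand in.

```bash
python3 -c "
from cell import ticket; print(ticket.sign_off())"
```

```text
the job is handed in; nothing more can be done
None
```

The job is done and handed in at about 27 s of the 64 s allowed; sign-off reports no verdict.

- **Stop bar:** I pressed it on its yellow patch down to its hard stop, with about 32 N at the end. Both cameras put the patch about 12 mm lower, and the bar looked level and was still down in the last pictures. I judged level by eye and did not measure the rock angle.
- **Cover:** I slid it open about 190 mm by its rib. After the shoe was out I slid it back about 190 mm, until a further push met 6 N with no movement.
- **Clamp shoe:** I gripped it across its 22 mm width and lifted it out. It was lowered to within about 1 mm of the tray floor before I let go. It lies upright near the middle of the larger blue tray.
- **Other things:** The hoop, glue bottle and bentwood box look unmoved in the last pictures, and the arm ended clear of everything.
- **Checks that disagreed:**
  - Both views together put the bar patch about 4–5 mm below its nominal height, both up and down, so I relied on the change in height.
  - The side view put the shoe about 8 mm from the top view because it also caught the block's side face, so I used the top view.
  - The first move calls were refused because each row needs all its numbers given. Nothing moved in those.

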